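# Thread the hinge pin of the melt mixer

## Robot

A 6-joint arm with a two-finger parallel gripper is mounted at the origin on the work surface. World frame = base frame: x ahead of the robot, y to its left, z up, the work surface at z = 0. Lengths are in m, angles in rad, forces in N, time in s.
With the tool pointing down it reaches from about 0.325 to 0.85 m from the base axis. Payload 4.4 kg.
Tool frame: the origin (TCP) lies between the finger pads; the fingertips stand 8 mm ahead of it and the grasp point (between the pads) lies 11 mm behind it; z points along the fingers, y is the line along which they close (so a half turn about z gives the same grasp; the last joint's range is limited). The gripper opens to 94 mm and grips with 3 to 60 N. Pads are 16 mm wide; open, the fingers measure 119 mm over their backs; the gripper's body (75 mm by 177 mm) begins 78 mm behind the grasp point.
Start: joints at [1.087, 0.207, 1.542, -0, 1.393, -0.15], TCP at [0.188, 0.543, 0.213] pointing down, gripper open.
Joint ranges: [-2.73, 2.73], [-0.86, 2.22], [0.23, 2.46], [-1.11, 4.25], [0.08, 2.63], [-2.82, 2.82]. Speed limits (rad/s): [2.79, 2.79, 3.14, 3.14, 3.14, 3.14].

## Interface

Orientations are given as a unit quaternion [x, y, z, w].
In Python, from bench import sense, capture, sign_off gives the robot as it stands.
- The arm moves only by the shell command python3 -m handwheel 'ROWS' [FORCE]. ROWS is JSON, a list of rows, each an object with "translation": the shift along the tool's x, y, z in m, a list of three; "yaw": the turn about the tool's z in degrees; "claw": the closure, from -1 (fully open) to 1 (shut), so that 0 is half open. A call has 1 to 12 rows; each row is the pose to reach, as a shift and turn from the pose commanded when the call began, along the tool's axes at that moment; what a row does not reach only later rows make up. A row lasts 1/12 s, in which the tool goes at most 41.7 mm and 7.16 degrees, less where a joint would pass 70% of its speed; a pose out of reach is approached as far as the arm can. A call with a gripper value outside its range is refused whole. The fingers move at their own pace and stop on an object; FORCE is the grip in N (left out, the last holds). Time passes only in rows, so rows that repeat a pose let the fingers close. It gives the time, the measured TCP pose, the force, the opening and the grip force at its end, in the units of the state.
- sense(): the state, without advancing time (a new reading comes with each control period).
- capture(name): name is "side" or "top" or "wrist"; returns a dict with "pixels" (480x640x3 uint8, red, green, blue), "fx", "fy", "cx", "cy" (pixels), "extrinsics" (4x4, takes a point from camera to world coordinates); the wrist camera has in their place "mount" (4x4, takes a point from camera to tool coordinates, whose origin is the TCP and whose axes are the flange's). Camera axes: x right, y up, looking along -z (the intrinsics and any distortion apply to the point x, -y, -z); pixel columns grow to the right and rows downward; lengths in m; the calibration is good to about 2 mm. A picture is of the moment at which its call begins: read the wrist's pose just before it. There is no depth.
- sign_off(): hands the job in; it is judged then, once.
The state is a dict: "clock": time; "q": joint angles; "joint_vel": joint speeds; "effort": joint torques, N m; "ee_pos": TCP position; "eef_rot": TCP orientation; "force": force on the tool from outside, world axes, zero at the start; "torque": the same for the moment, N m; "width": finger opening in m; "grip_force": force on a finger pad.
Only numpy, scipy, OpenCV 4.12 (cv2) and the standard library are available. Lean on these libraries where they do the work, as an engineer would, in place of code of your own. Each camera call takes 0.05 s, during which the arm holds its last target. There are 200 camera calls.

## Task

Take the longest of the three pins out of the rack by its black head and thread it from above through the upper and then the lower bushing of the mixer's hinge, until its tip stands about 20 mm out below the lower lug. Finish while still holding the pin there by its head, still and upright, with its head clear above the upper lug and its tip clear of the base plate, so that a clip can be fitted: do not let go. Leave the other pins in the rack, and do not push away the things lying around the rack and the mixer.

Things in the scene. Friction and masses are not known exactly. Their poses are not given: they have to be found in the camera images.
- long_pin_head (a point): Head centre of the longest pin: black round head, 26 mm wide, 28 mm tall, on a round steel shank 12 mm wide, 140 mm long (168 mm in all, 0.13 to 0.21 kg). On the pin's axis, 154 mm above the tip, 14 mm above the head's underside. Loose, upright in one of the rack's holes; head centre 166 mm above the work surface at the start. z up along the pin.
- long_pin_tip (a point): Lower tip of the longest pin, on its axis, 154 mm below the head centre. The lowest 4 mm taper to a flat tip 9 mm wide.
- long_pin: The same longest pin; origin at its tip, z axis along the pin towards the head.
- middle_pin_head (a point): Head centre of the middle pin (same shank diameter and head, shank 95 mm; head centre 121 mm above the work surface at the start). It stays in the rack.
- short_pin_head (a point): Head centre of the short pin (same shank diameter and head, shank 70 mm; head centre 96 mm above the work surface at the start). It stays in the rack.
- rack: Fixed aluminium block 60 x 190 x 50 mm (x, y, z), origin at the centre of its underside on the work surface. Three upright blind holes in a row along its y axis, 70 mm apart (the middle one at its centre), 13.6 mm wide, 38 mm deep, floor 12 mm above the work surface; one pin in each, in any order.
- mixer: Fixed steel mixer. Origin on the hinge axis at work surface height, z up. Two level lugs, 46 x 60 x 14 mm (x, y, z), centred on the axis: upper 126 to 140, lower 50 to 64 mm up, open between. Block beside them: x -55 to 62, y 30 to 140, top 150 mm; funnel 52 mm wide on it at x 20, y 105, top 195 mm. Base plate under all: x -70 to 90, y -35 to 155, 12 mm thick.
- upper_bush (a point): Centre of the mouth of the upper bushing (round through hole 14 mm wide, thin brass ring round it) on the top face of the upper lug, 140 mm above the work surface; z up along the hinge axis.
- lower_bush (a point): Centre of the lower end of the lower bushing (same 14 mm through hole, same axis), on the underside of the lower lug, 50 mm above the work surface, 90 mm straight below the upper point; z up.
- brush: Bystander: loose brush, 170 mm, lying in front of the mixer. Leave alone.
- wrench: Bystander: loose wrench, 150 mm, lying in front of the rack. Leave alone.
- sample_jar: Bystander: loose closed sample jar, 52 mm wide, 75 mm tall, behind the rack. Leave alone.
- dish: Bystander: loose flat clear dish, 64 mm wide, 16 mm tall, behind the rack. Leave alone.
Not all that is in view belongs to the job. What is shaped like the long_pin but pink or yellow is not meant.

How it is judged:
By the outcome, as a careful person would: the job done as asked, in the order asked, and still so for the second after the job is handed in, while the arm keeps its last pose, push and grip.
It also fails if it takes over 40 s, if anything falls off the work surface, if the arm or the gripper's body presses on something with over 40 N, if the wrist force passes 120 N, or if a joint passes its speed limit or range.

## Working session

There is one attempt and no reset: what is moved stays moved. The work goes in short steps, Python scripts to look and compute and a shell command to move; the robot and the scene stay as the last step left them, time stands still between calls to the robot, and variables do not carry over. Pictures are saved under pics/ and viewed, at most 10 in all, crops included, and the job is handed in when it is done.

```bash
mkdir -p pics; cat > h.py <<'E'
import numpy as np,cv2
from bench import sense,capture
from scipy.spatial.transform import Rotation as R
def T(s):
    M=np.eye(4);M[:3,:3]=R.from_quat(s["eef_rot"]).as_matrix();M[:3,3]=s["ee_pos"];return M
def shot(name,f):
    s=sense();c=capture(name);E=np.array(c["extrinsics"]) if "extrinsics" in c else T(s)@np.array(c["mount"])
    cv2.imwrite("pics/"+f+".png",c["pixels"][:,:,::-1]);
    np.savez("pics/"+f+".npz",E=E,K=[c["fx"],c["fy"],c["cx"],c["cy"]]);
    return c,{k:v for k,v in c.items() if k not in("pixels",)}
def ld(f):
    d=np.load("pics/"+f+".npz");return d["E"],d["K"]
def ray(f,u,v,z):
    E,(fx,fy,cx,cy)=ld(f);d=E[:3,:3]@np.array([(u-cx)/fx,-(v-cy)/fy,-1]);o=E[:3,3];return o+d*(z-o[2])/d[2]
def proj(f,p):
    E,(fx,fy,cx,cy)=ld(f);q=E[:3,:3].T@(np.array(p)-E[:3,3]);return cx-fx*q[0]/q[2],cy+fy*q[1]/q[2]
def tool(s,p):  # world target TCP -> shift along tool axes
    return R.from_quat(s["eef_rot"]).inv().apply(np.array(p)-s["ee_pos"])
E
python3 - <<'E'
from h import *
for n in("top","side"):
    c,i=shot(n,n+"0");print(i)
s=sense();print(s)
E
```

```text
{'fx': 484.58073604103294, 'fy': 484.58073604103294, 'cx': 315.233241169127, 'cy': 235.04314254190402, 'extrinsics': array([[ 0.01512424,  0.98819297, -0.15246612,  0.38873792],
       [-0.99987634,  0.01560426,  0.00195226, -0.13876036],
       [ 0.00430833,  0.15241774,  0.98830677,  1.17548136],
       [ 0.        ,  0.        ,  0.        ,  1.        ]])}
{'fx': 526.3400874176247, 'fy': 526.3400874176247, 'cx': 320.86291598786966, 'cy': 234.95582535083685, 'extrinsics': array([[ 0.76335821,  0.46715881, -0.44614672,  0.07900454],
       [-0.64596901,  0.54896547, -0.53043468, -0.63508483],
       [-0.00287809,  0.69310862,  0.72082741,  0.80470836],
       [ 0.        ,  0.        ,  0.        ,  1.        ]])}
{'clock': 0.1, 'q': array([ 1.08750318e+00,  2.07369752e-01,  1.54279163e+00,  1.34680517e-05,
        1.39348648e+00, -1.50495190e-01]), 'joint_vel': array([ 1.90560908e-03,  1.58626183e-04, -4.27478504e-03,  1.00988512e-03,
        1.16580569e-04,  2.13514230e-05]), 'effort': array([-9.00742616e-04, -3.71868610e+01, -2.82292432e+01,  6.99988240e-02,
        3.12308071e-02, -2.07600431e-05]), 'ee_pos': array([0.18751906, 0.54281919, 0.21239627]), 'eef_rot': array([ 1.65633239e-01,  9.86186886e-01, -9.74374076e-04, -3.26516607e-04]), 'force': array([-0.04558891, -0.28002618,  0.25617951]), 'torque': array([-0.05524178, -0.04060702, -0.0006179 ]), 'grip_force': 0.0, 'width': 0.09387512549330335}
```

View pics/top0.png

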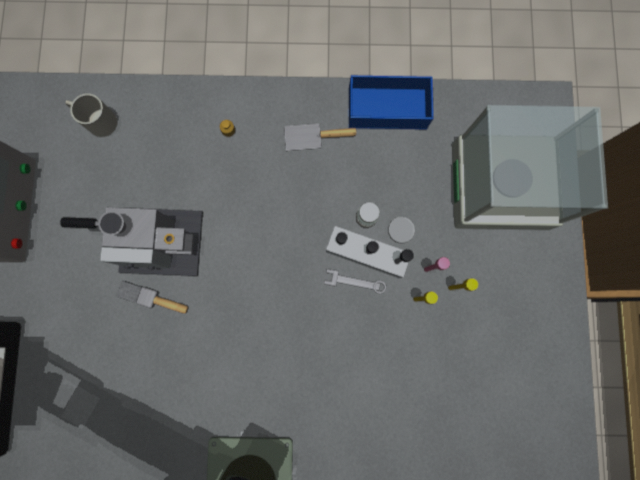

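View pics/side0.png

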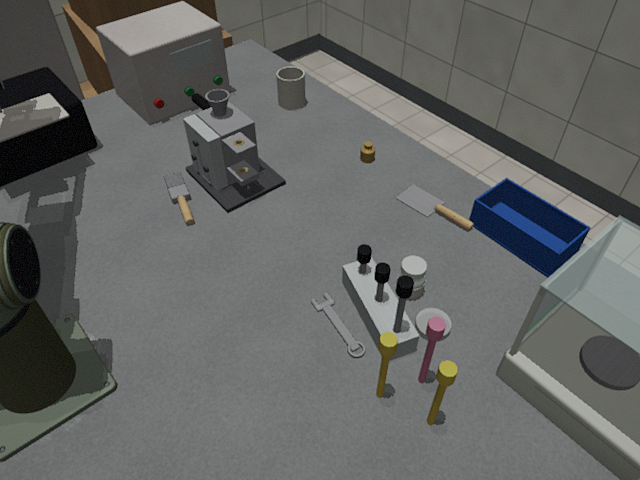

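Top view: the black heads are at (341,238), (372,247) and (406,256). In the side view they are at (364,254), (382,272) and (404,287). The pink and yellow lookalikes stand outside the rack. The pin at the robot's right end shows the longest shank, so I'll confirm it with a crop and geometry.

```bash
python3 - <<'E'
from h import *
a=cv2.imread("pics/top0.png");b=cv2.imread("pics/side0.png")
r=lambda i,x,y,w,h:cv2.resize(i[y:y+h,x:x+w],(400,300),interpolation=cv2.INTER_CUBIC)
cv2.imwrite("pics/crop1.png",np.vstack([np.hstack([r(a,310,195,140,105),r(b,310,230,160,120)]),np.hstack([r(a,95,195,120,90),r(b,180,90,120,90)])]))
for z,t,s in((.096,(341,238),(364,254)),(.121,(372,247),(382,272)),(.166,(406,256),(404,287))):
    print(z,ray("top0",*t,z),ray("side0",*s,z))
print(ray("top0",169,239,.14),ray("side0",239,142,.14))
for n,p in(("pink",(443,264)),("y1",(431,298)),("y2",(471,285))):print(n,ray("top0",*p,.14))
for p in((438,328),(388,341),(447,370)):print(ray("side0",*p,.14))
E
```

```text
0.096 [ 0.54944785 -0.19902552  0.096     ] [ 0.54613728 -0.20041329  0.096     ]
0.121 [ 0.52683225 -0.26581006  0.121     ] [ 0.52472268 -0.26499769  0.121     ]
0.166 [ 0.50304281 -0.33161431  0.166     ] [ 0.49994598 -0.33254117  0.166     ]
[0.5348692  0.17439243 0.14      ] [0.53467816 0.17400345 0.14      ]
pink [ 0.48997351 -0.41576419  0.14      ]
y1 [ 0.41721195 -0.38846015  0.14      ]
y2 [ 0.44600656 -0.47437395  0.14      ]
[ 0.49913681 -0.40697893  0.14      ]
[ 0.42601187 -0.37452909  0.14      ]
[ 0.45537237 -0.46155961  0.14      ]
```

View pics/crop1.png

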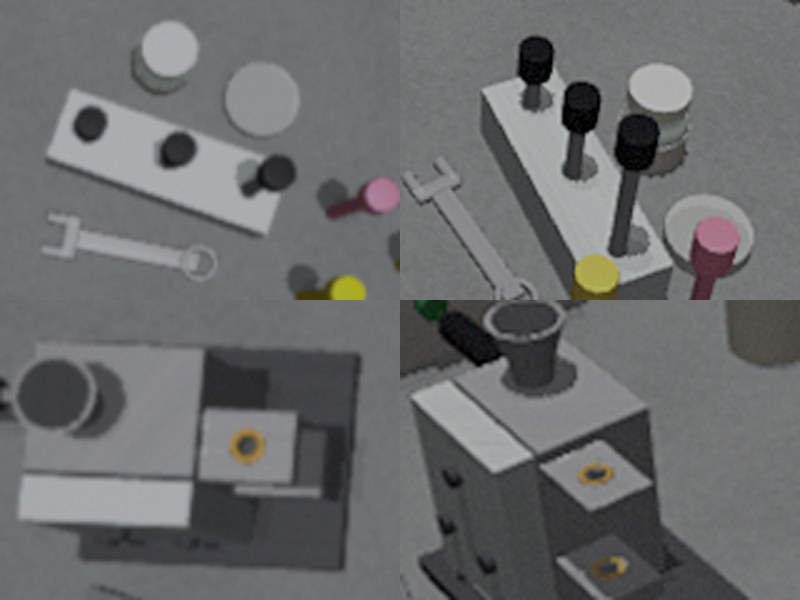

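Both cameras agree. The tallest pin is the one at the robot's right end, top (406,256) / side (404,287), at about (0.5015, -0.332), with its two neighbours 70 mm apart as stated. It is black, stands in the rack, and has the longest shank. The bushing is at about (0.535, 0.174). I'm going above the pin, turning 90° so the fingers close across the row.

```bash
python3 -m handwheel '[{"translation":[-0.583,-0.724,-0.088],"yaw":86,"claw":-1},{"translation":[-0.583,-0.724,-0.088],"yaw":86,"claw":-1},{"translation":[-0.583,-0.724,-0.088],"yaw":86,"claw":-1},{"translation":[-0.583,-0.724,-0.088],"yaw":86,"claw":-1},{"translation":[-0.583,-0.724,-0.088],"yaw":86,"claw":-1},{"translation":[-0.583,-0.724,-0.088],"yaw":86,"claw":-1},{"translation":[-0.583,-0.724,-0.088],"yaw":86,"claw":-1},{"translation":[-0.583,-0.724,-0.088],"yaw":86,"claw":-1},{"translation":[-0.583,-0.724,-0.088],"yaw":86,"claw":-1},{"translation":[-0.583,-0.724,-0.088],"yaw":86,"claw":-1},{"translation":[-0.583,-0.724,-0.088],"yaw":86,"claw":-1},{"translation":[-0.583,-0.724,-0.088],"yaw":86,"claw":-1}]'
python3 - <<'E'
from h import *
s=sense();print(s["q"],R.from_quat(s["eef_rot"]).as_matrix().round(3),tool(s,[.5015,-.332,.30]))
E
```

```text
clock: 1.1
ee_pos: [0.3561, 0.0731, 0.2606]
eef_rot: [0.795, 0.606, 0.0, 0.0]
force: [0.4, 0.2, 0.6]
width: 0.0936
grip_force: 0.0
[-3.69585709e-02 -3.14763935e-01  1.93942434e+00  1.68282617e-04
  1.51639609e+00  2.31054237e-01] [[ 0.265  0.964  0.001]
 [ 0.964 -0.265  0.   ]
 [ 0.     0.    -1.   ]] [-0.3521593   0.24755019 -0.03933151]
```

```bash
python3 -m handwheel '[{"translation":[-0.33,0.24,-0.037],"yaw":4,"claw":-1},{"translation":[-0.33,0.24,-0.037],"yaw":4,"claw":-1},{"translation":[-0.33,0.24,-0.037],"yaw":4,"claw":-1},{"translation":[-0.33,0.24,-0.037],"yaw":4,"claw":-1},{"translation":[-0.33,0.24,-0.037],"yaw":4,"claw":-1},{"translation":[-0.33,0.24,-0.037],"yaw":4,"claw":-1},{"translation":[-0.33,0.24,-0.037],"yaw":4,"claw":-1},{"translation":[-0.33,0.24,-0.037],"yaw":4,"claw":-1},{"translation":[-0.33,0.24,-0.037],"yaw":4,"claw":-1},{"translation":[-0.33,0.24,-0.037],"yaw":4,"claw":-1},{"translation":[-0.33,0.24,-0.037],"yaw":4,"claw":-1},{"translation":[-0.33,0.24,-0.037],"yaw":4,"claw":-1}]'
python3 - <<'E'
from h import *
c,i=shot("wrist","w1");print(i)
s=sense();print(s["ee_pos"],s["q"],R.from_quat(s["eef_rot"]).as_matrix().round(3),tool(s,[.5015,-.332,.155]),proj("w1",[.5015,-.332,.18]),proj("w1",[.5258,-.2654,.135]))
E
```

```text
clock: 2.1
ee_pos: [0.5023, -0.3071, 0.296]
eef_rot: [0.815, 0.58, -0.0, -0.001]
force: [-0.8, -0.5, 0.0]
width: 0.0938
grip_force: 0.0
{'fx': 335.3599993570642, 'fy': 335.3599993570642, 'cx': 321.15764043566804, 'cy': 244.31710309053318, 'mount': array([[-1.91551436e-03,  9.70498412e-01,  2.41099902e-01,
         6.83569361e-02],
       [ 9.99998155e-01,  1.89372996e-03,  3.22061102e-04,
         2.00768616e-04],
       [-1.44018321e-04,  2.41100074e-01, -9.70500249e-01,
        -1.71545561e-01],
       [ 0.00000000e+00,  0.00000000e+00,  0.00000000e+00,
         1.00000000e+00]])}
[ 0.50210549 -0.3057456   0.29637502] [-6.94350487e-01  1.85442991e-01  1.39655461e+00  4.02407235e-04
  1.56233061e+00 -3.61639007e-01] [[ 0.327  0.945 -0.002]
 [ 0.945 -0.327  0.002]
 [ 0.001 -0.002 -1.   ]] [-0.02520234  0.00834422  0.14132152] (np.float64(329.65552097464115), np.float64(266.7873200070595)) (np.float64(330.0678913257605), np.float64(183.55367780581594))
```

View pics/w1.png

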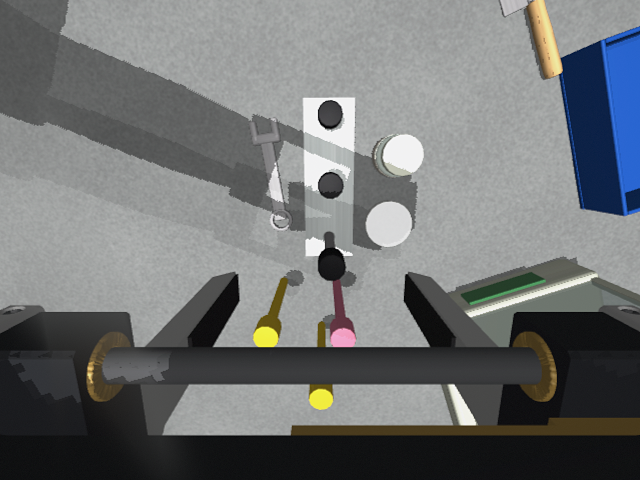

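The wrist view shows the target head at (331,264), within 2 px of the prediction. The fingers stand either side of it, and the pink and yellow lookalikes are clear. I'll correct the lateral offset and descend part way.

```bash
python3 -m handwheel '[{"translation":[-0.024,0.008,0.0],"yaw":0,"claw":-1},{"translation":[-0.024,0.008,0.03],"yaw":0,"claw":-1},{"translation":[-0.024,0.008,0.06],"yaw":0,"claw":-1},{"translation":[-0.024,0.008,0.06],"yaw":0,"claw":-1},{"translation":[-0.024,0.008,0.06],"yaw":0,"claw":-1},{"translation":[-0.024,0.008,0.06],"yaw":0,"claw":-1}]'
python3 - <<'E'
from h import *
c,i=shot("wrist","w2");s=sense()
print(s["ee_pos"],s["joint_vel"].round(3),tool(s,[.502,-.3305,.155]),proj("w2",[.502,-.3305,.18]))
g=cv2.cvtColor(c["pixels"],cv2.COLOR_RGB2GRAY);cv2.imwrite("pics/w2c.png",cv2.resize(c["pixels"][200:380,200:440,::-1],(800,600)))
E
```

```text
clock: 2.65
ee_pos: [0.5028, -0.3304, 0.2392]
eef_rot: [0.814, 0.581, 0.0, 0.001]
force: [-0.1, -0.1, 0.6]
width: 0.094
grip_force: 0.0
[ 0.50330271 -0.33099541  0.24010169] [-0.005 -0.003 -0.02  -0.002 -0.005  0.001] [ 0.00015683 -0.00168201  0.08509634] (np.float64(319.87190489704875), np.float64(259.75294481169703))
```

View pics/w2c.png

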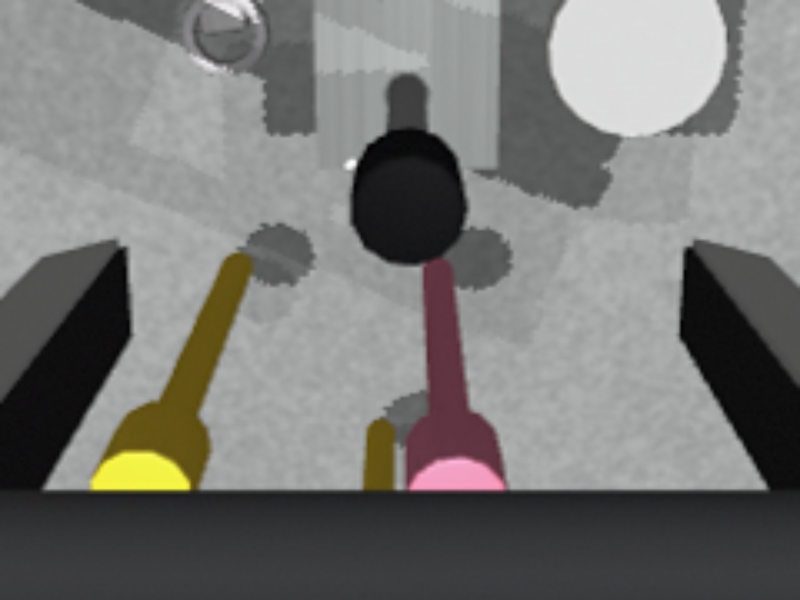

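The head is centred between the fingers, with its centre at about (323,262) in the full frame, about 1 mm off. Descending 85 mm, then gripping.

```bash
python3 -m handwheel '[{"translation":[-0.001,0,0.03],"yaw":0,"claw":-1},{"translation":[-0.001,0,0.06],"yaw":0,"claw":-1},{"translation":[-0.001,0,0.085],"yaw":0,"claw":-1},{"translation":[-0.001,0,0.085],"yaw":0,"claw":-1},{"translation":[-0.001,0,0.085],"yaw":0,"claw":-1},{"translation":[-0.001,0,0.085],"yaw":0,"claw":0.4},{"translation":[-0.001,0,0.085],"yaw":0,"claw":1},{"translation":[-0.001,0,0.085],"yaw":0,"claw":1},{"translation":[-0.001,0,0.085],"yaw":0,"claw":1},{"translation":[-0.001,0,0.085],"yaw":0,"claw":1},{"translation":[-0.001,0,0.085],"yaw":0,"claw":1},{"translation":[-0.001,0,0.085],"yaw":0,"claw":1}]' 40
```

```text
clock: 3.7
ee_pos: [0.502, -0.3322, 0.1527]
eef_rot: [0.814, 0.581, 0.0, 0.0]
force: [0.2, -0.9, -0.3]
width: 0.051
grip_force: 0.0
```

```bash
python3 -m handwheel '[{"translation":[0,0,0],"yaw":0,"claw":1},{"translation":[0,0,0],"yaw":0,"claw":1},{"translation":[0,0,0],"yaw":0,"claw":1},{"translation":[0,0,0],"yaw":0,"claw":1},{"translation":[0,0,0],"yaw":0,"claw":1},{"translation":[0,0,0],"yaw":0,"claw":1},{"translation":[0,0,0],"yaw":0,"claw":1},{"translation":[0,0,0],"yaw":0,"claw":1}]' 40
```

```text
clock: 4.37
ee_pos: [0.5021, -0.3321, 0.1525]
eef_rot: [0.814, 0.581, 0.0, -0.0]
force: [-0.5, 0.1, -1.1]
width: 0.0254
grip_force: 40.0
```

Gripped: the width is 25.4 mm, against a 26 mm head. Lifting straight up, then across.

```bash
python3 -m handwheel '[{"translation":[0,0,-0.02],"yaw":0,"claw":1},{"translation":[0,0,-0.05],"yaw":0,"claw":1},{"translation":[0,0,-0.08],"yaw":0,"claw":1},{"translation":[0,0,-0.11],"yaw":0,"claw":1},{"translation":[0,0,-0.14],"yaw":0,"claw":1},{"translation":[0,0,-0.17],"yaw":0,"claw":1},{"translation":[0.02,-0.005,-0.2],"yaw":0,"claw":1},{"translation":[0.055,-0.015,-0.2],"yaw":0,"claw":1},{"translation":[0.09,-0.025,-0.2],"yaw":0,"claw":1},{"translation":[0.125,-0.034,-0.2],"yaw":0,"claw":1},{"translation":[0.16,-0.044,-0.2],"yaw":0,"claw":1},{"translation":[0.195,-0.053,-0.2],"yaw":0,"claw":1}]' 40
python3 -m handwheel '[{"translation":[0.035,-0.01,0],"yaw":0,"claw":1},{"translation":[0.07,-0.02,0],"yaw":0,"claw":1},{"translation":[0.105,-0.03,0],"yaw":0,"claw":1},{"translation":[0.14,-0.039,0],"yaw":0,"claw":1},{"translation":[0.175,-0.048,0],"yaw":0,"claw":1},{"translation":[0.21,-0.058,0],"yaw":0,"claw":1},{"translation":[0.24,-0.067,0],"yaw":0,"claw":1},{"translation":[0.265,-0.074,0],"yaw":0,"claw":1},{"translation":[0.285,-0.079,0],"yaw":0,"claw":1},{"translation":[0.294,-0.081,0],"yaw":0,"claw":1},{"translation":[0.294,-0.081,0],"yaw":0,"claw":1},{"translation":[0.294,-0.081,0],"yaw":0,"claw":1}]' 40
python3 - <<'E'
from h import *
s=sense();print(s["ee_pos"],s["q"],R.from_quat(s["eef_rot"]).as_matrix().round(4),tool(s,[.535,.174,.30]))
a=shot("side","s3")[0]["pixels"];b=shot("wrist","w3")[0]["pixels"];c=shot("top","t3")[0]["pixels"]
r=lambda i,x,y,w,h:cv2.resize(i[y:y+h,x:x+w,::-1],(400,600),interpolation=cv2.INTER_CUBIC)
cv2.imwrite("pics/crop3.png",np.hstack([r(a,190,30,120,180),r(b,200,120,240,360)]))
t=s["ee_pos"]+np.array([0,0,-.1405]);print("tip proj",proj("s3",t),proj("w3",t),"bush",proj("s3",[.535,.174,.14]),proj("w3",[.535,.174,.14]))
E
```

```text
clock: 5.37
ee_pos: [0.5147, -0.1287, 0.352]
eef_rot: [0.814, 0.58, -0.0, -0.001]
force: [0.6, -0.1, -2.2]
width: 0.0252
grip_force: 40.0
clock: 6.37
ee_pos: [0.5344, 0.1733, 0.352]
eef_rot: [0.814, 0.581, -0.001, 0.0]
force: [-0.2, -0.3, -1.9]
width: 0.0253
grip_force: 40.0
[0.53438574 0.17334161 0.35203483] [ 1.60278422e-01  1.09346133e-01  1.37203801e+00 -1.09604680e-03
  1.66158520e+00  4.91569109e-01] [[ 3.254e-01  9.456e-01 -1.200e-03]
 [ 9.456e-01 -3.254e-01 -1.300e-03]
 [-1.600e-03 -7.000e-04 -1.000e+00]] [0.00090632 0.00040297 0.05203316]
tip proj (np.float64(234.97809619585092), np.float64(113.05260300581385)) (np.float64(320.7993178642637), np.float64(234.24115052043618)) bush (np.float64(239.1278076758514), np.float64(141.94156790288008)) (np.float64(321.19907818579526), np.float64(220.3747528314867))
```

View pics/crop3.png

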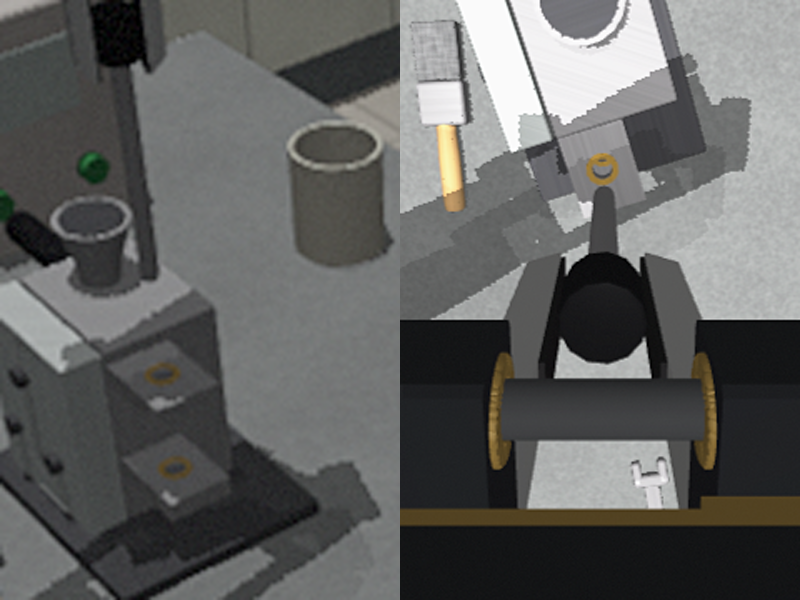

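The tip appears at (322,234) in the wrist image and (234,112) in the side image, within 1.5 px of the upright-pin prediction, so the pin is upright. The bushing is at (321,221), as expected. Lowering the tip to about 8 mm above the upper lug for a close look.

```bash
python3 -m handwheel '[{"translation":[0.001,0.0,0.02],"yaw":0,"claw":1},{"translation":[0.001,0.0,0.04],"yaw":0,"claw":1},{"translation":[0.001,0.0,0.062],"yaw":0,"claw":1},{"translation":[0.001,0.0,0.062],"yaw":0,"claw":1},{"translation":[0.001,0.0,0.062],"yaw":0,"claw":1},{"translation":[0.001,0.0,0.062],"yaw":0,"claw":1}]' 40
python3 - <<'E'
from h import *
s=sense();print(s["ee_pos"],s["eef_rot"])
a=shot("side","s4")[0]["pixels"];b=shot("wrist","w4")[0]["pixels"]
r=lambda i,x,y,w,h:cv2.resize(i[y:y+h,x:x+w,::-1],(400,600),interpolation=cv2.INTER_CUBIC)
cv2.imwrite("pics/crop4.png",np.hstack([r(a,210,90,60,90),r(b,280,180,80,120)]))
t=s["ee_pos"]+np.array([0,0,-.1405])
for p in (t,t+[.001,0,0],t+[0,.001,0],[.535,.174,.14]):print(np.round(proj("s4",p),2),np.round(proj("w4",p),2))
E
```

```text
clock: 7.02
ee_pos: [0.5357, 0.1742, 0.292]
eef_rot: [0.815, 0.58, 0.001, 0.0]
force: [0.2, 0.4, -1.9]
width: 0.0252
grip_force: 40.0
[0.53570412 0.17416391 0.29196938] [8.14518720e-01 5.80136508e-01 8.19055201e-04 4.65456245e-04]
[238.74 137.29] [320.35 235.43]
[239.13 137.11] [321.34 235.1 ]
[238.47 137.07] [320.   234.47]
[239.13 141.94] [319.72 233.33]
```

View pics/crop4.png

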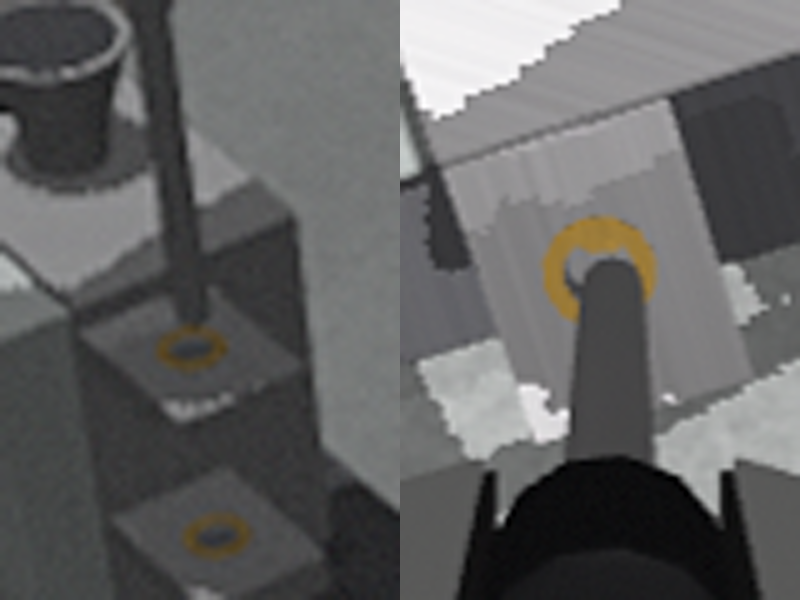

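Wrist: the ring centre is at about (320.2,233.8) and the tip at about (322.2,235.6). Side: the tip is at u 238.8, and an aligned pin would be at about 238.2. Both say the tip is about 1.6 mm too far along tool +y, while tool x is fine. Correcting that and entering gently.

```bash
python3 -m handwheel '[{"translation":[0,-0.0016,0],"yaw":0,"claw":1},{"translation":[0,-0.0016,0],"yaw":0,"claw":1},{"translation":[0,-0.0016,0.003],"yaw":0,"claw":1},{"translation":[0,-0.0016,0.006],"yaw":0,"claw":1},{"translation":[0,-0.0016,0.009],"yaw":0,"claw":1},{"translation":[0,-0.0016,0.012],"yaw":0,"claw":1},{"translation":[0,-0.0016,0.014],"yaw":0,"claw":1},{"translation":[0,-0.0016,0.014],"yaw":0,"claw":1},{"translation":[0,-0.0016,0.014],"yaw":0,"claw":1}]' 40
python3 - <<'E'
from h import *
s=sense();print(s["ee_pos"],s["force"],s["torque"],s["joint_vel"].round(3))
a=shot("side","s5")[0]["pixels"];b=shot("wrist","w5")[0]["pixels"]
r=lambda i,x,y,w,h:cv2.resize(i[y:y+h,x:x+w,::-1],(400,600),interpolation=cv2.INTER_CUBIC)
cv2.imwrite("pics/crop5.png",np.hstack([r(a,210,90,60,90),r(b,280,180,80,120)]))
E
```

```text
clock: 7.87
ee_pos: [0.5333, 0.1753, 0.2762]
eef_rot: [0.814, 0.581, -0.0, -0.0]
force: [0.1, 0.0, -1.8]
width: 0.0247
grip_force: 40.0
[0.53328162 0.1753129  0.27623714] [ 0.10246086  0.04763699 -1.84045447] [-0.08291339  0.13699349  0.00577365] [-0.001 -0.006 -0.008  0.002  0.001 -0.001]
```

View pics/crop5.png

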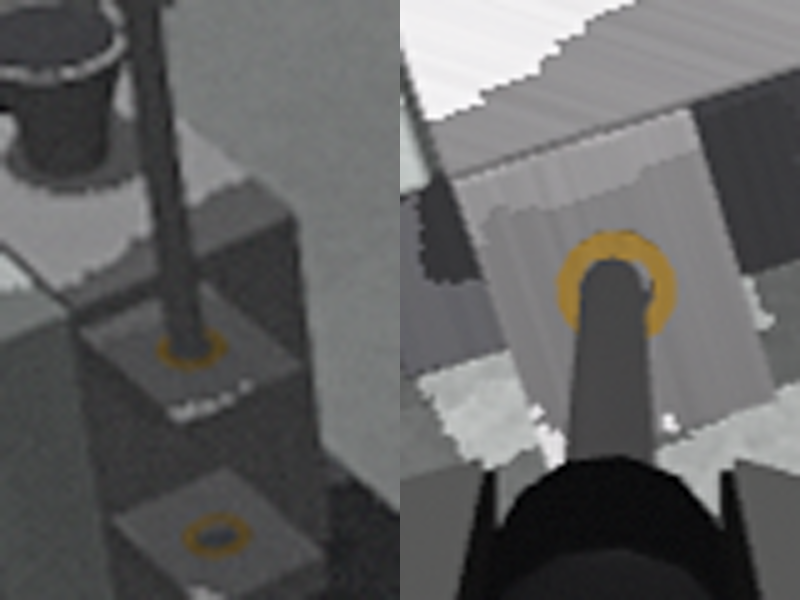

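No contact force, and the tip is about 4 mm into the upper bushing. Pin centre at crop x 612 against ring centre 617, so it is about 0.8 mm to −y and 0.4 mm to −x. I'll recentre and go on down.

```bash
python3 -m handwheel '[{"translation":[0.0004,0.0008,0],"yaw":0,"claw":1},{"translation":[0.0004,0.0008,0],"yaw":0,"claw":1},{"translation":[0.0004,0.0008,0.004],"yaw":0,"claw":1},{"translation":[0.0004,0.0008,0.008],"yaw":0,"claw":1},{"translation":[0.0004,0.0008,0.012],"yaw":0,"claw":1},{"translation":[0.0004,0.0008,0.015],"yaw":0,"claw":1},{"translation":[0.0004,0.0008,0.015],"yaw":0,"claw":1},{"translation":[0.0004,0.0008,0.015],"yaw":0,"claw":1}]' 40
python3 - <<'E'
from h import *
s=sense();print(s["ee_pos"],s["eef_rot"],s["force"],s["torque"])
E
```

```text
clock: 8.63
ee_pos: [0.5341, 0.1754, 0.261]
eef_rot: [0.814, 0.581, -0.0, -0.0]
force: [-0.1, -0.0, -2.2]
width: 0.0249
grip_force: 40.0
[0.53405722 0.1753907  0.26101847] [ 8.14177826e-01  5.80615375e-01 -4.55326124e-04 -2.16226751e-04] [-0.13451031 -0.0326302  -2.17750629] [-0.03931574  0.076827   -0.01301496]
```

No contact. Going down to just above the lower lug.

```bash
python3 -m handwheel '[{"translation":[0,0,0.006],"yaw":0,"claw":1},{"translation":[0,0,0.012],"yaw":0,"claw":1},{"translation":[0,0,0.018],"yaw":0,"claw":1},{"translation":[0,0,0.024],"yaw":0,"claw":1},{"translation":[0,0,0.03],"yaw":0,"claw":1},{"translation":[0,0,0.036],"yaw":0,"claw":1},{"translation":[0,0,0.042],"yaw":0,"claw":1},{"translation":[0,0,0.048],"yaw":0,"claw":1},{"translation":[0,0,0.048],"yaw":0,"claw":1},{"translation":[0,0,0.048],"yaw":0,"claw":1}]' 40
python3 - <<'E'
from h import *
s=sense();print(s["ee_pos"],s["eef_rot"],s["force"],s["torque"])
a=shot("side","s6")[0]["pixels"];b=shot("wrist","w6")[0]["pixels"]
r=lambda i,x,y,w,h:cv2.resize(i[y:y+h,x:x+w,::-1],(400,600),interpolation=cv2.INTER_CUBIC)
cv2.imwrite("pics/crop6.png",np.hstack([r(a,210,100,60,90),r(b,280,180,80,120)]))
E
```

```text
clock: 9.47
ee_pos: [0.534, 0.1754, 0.213]
eef_rot: [0.814, 0.581, -0.0, -0.0]
force: [-1.1, 0.7, -1.5]
width: 0.0247
grip_force: 40.0
[0.53404051 0.17538639 0.21300482] [ 8.14179694e-01  5.80612736e-01 -4.75853222e-04 -2.23569994e-04] [-1.09351577  0.70518922 -1.49023511] [-0.05325283  0.08200194 -0.06332483]
```

View pics/crop6.png

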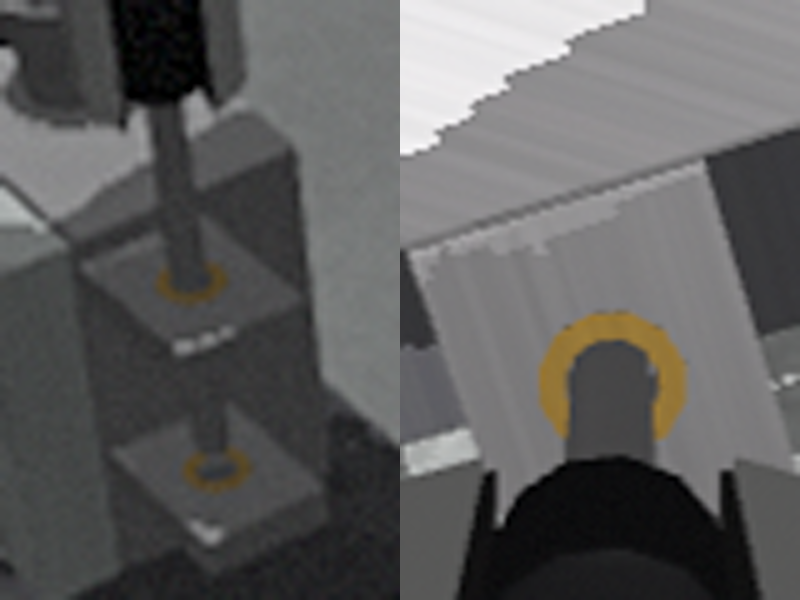

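The pin is centred in the upper ring to about 0.5 mm, and the tip stands about 8 mm over the lower ring. Forces are around 1 N. Entering gently.

```bash
python3 -m handwheel '[{"translation":[0,0.0003,0.003],"yaw":0,"claw":1},{"translation":[0,0.0003,0.006],"yaw":0,"claw":1},{"translation":[0,0.0003,0.009],"yaw":0,"claw":1},{"translation":[0,0.0003,0.012],"yaw":0,"claw":1},{"translation":[0,0.0003,0.014],"yaw":0,"claw":1},{"translation":[0,0.0003,0.014],"yaw":0,"claw":1}]' 40
```

```text
clock: 10.07
ee_pos: [0.5341, 0.1753, 0.1987]
eef_rot: [0.814, 0.581, -0.001, -0.0]
force: [-0.2, -0.5, -1.8]
width: 0.0253
grip_force: 40.0
```

The tip is 6 mm into the lower bushing with no contact force. Going the remaining 28 mm.

```bash
python3 -m handwheel '[{"translation":[0,0,0.004],"yaw":0,"claw":1},{"translation":[0,0,0.008],"yaw":0,"claw":1},{"translation":[0,0,0.012],"yaw":0,"claw":1},{"translation":[0,0,0.016],"yaw":0,"claw":1},{"translation":[0,0,0.02],"yaw":0,"claw":1},{"translation":[0,0,0.024],"yaw":0,"claw":1},{"translation":[0,0,0.028],"yaw":0,"claw":1},{"translation":[0,0,0.028],"yaw":0,"claw":1},{"translation":[0,0,0.028],"yaw":0,"claw":1},{"translation":[0,0,0.028],"yaw":0,"claw":1},{"translation":[0,0,0.028],"yaw":0,"claw":1}]' 40
python3 - <<'E'
from h import *
s=sense();print(s["ee_pos"],s["force"],s["torque"],s["joint_vel"].round(3))
a=shot("side","s7")[0]["pixels"];b=shot("wrist","w7")[0]["pixels"]
r=lambda i,x,y,w,h:cv2.resize(i[y:y+h,x:x+w,::-1],(400,600),interpolation=cv2.INTER_CUBIC)
cv2.imwrite("pics/crop7.png",np.hstack([r(a,200,100,80,120),r(b,200,120,240,360)]))
t=s["ee_pos"]
for z in(.170,.03,.14,.064):print(z,np.round((np.array(proj("s7",[t[0],t[1],z]))-[200,100])*5))
E
```

```text
clock: 10.98
ee_pos: [0.5349, 0.1754, 0.1719]
eef_rot: [0.814, 0.581, 0.0, 0.0]
force: [-1.0, 0.3, -2.5]
width: 0.0252
grip_force: 40.0
[0.5348795  0.17538531 0.17190798] [-0.95244399  0.25120278 -2.51402932] [-0.10894067  0.07817776  0.00136115] [ 0.     0.    -0.002 -0.001 -0.     0.001]
0.17 [185. 149.]
0.03 [222. 408.]
0.14 [194. 208.]
0.064 [213. 349.]
```

View pics/crop7.png

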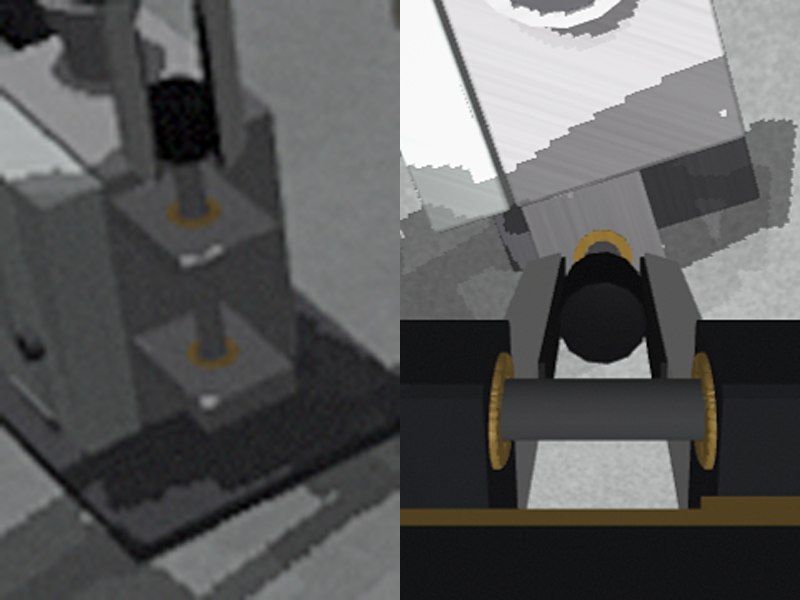

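The pin passes through both rings, and the head sits between the pads just as after the grasp (same pixels), so it hasn't slipped. The tip is computed at 0.031. I'll go 1 mm lower, settle and hand in.

```bash
python3 -m handwheel '[{"translation":[0,0,0.001],"yaw":0,"claw":1},{"translation":[0,0,0.001],"yaw":0,"claw":1},{"translation":[0,0,0.001],"yaw":0,"claw":1},{"translation":[0,0,0.001],"yaw":0,"claw":1},{"translation":[0,0,0.001],"yaw":0,"claw":1},{"translation":[0,0,0.001],"yaw":0,"claw":1}]' 40
python3 -c "
from bench import sense,sign_off
s=sense();print(s['ee_pos'],s['force'],s['joint_vel'].round(3),s['width']);print(sign_off())"
```

```text
clock: 11.58
ee_pos: [0.5346, 0.1753, 0.1706]
eef_rot: [0.814, 0.581, 0.0, 0.0]
force: [-0.1, 0.4, -2.1]
width: 0.0253
grip_force: 40.0
[0.53462519 0.17532232 0.17057698] [-0.0757573   0.41611943 -2.10522993] [-0.     0.     0.001 -0.     0.001 -0.002] 0.025254704412444227
the job is handed in; nothing more can be done
None
```

The longest pin is threaded through both bushings and held still and upright by its head, with its tip at a computed 20 mm below the lower lug; the job was handed in at 11.6 s on the robot's clock.

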